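# Hang the drying frame on both hooks and lock it

### The job

Lift the wooden drying frame by its handle out of the parking rest and hang it on the hook stand so that its round top rod lies right down in both hooks, making sure that both sides are seated while you still hold it. Let go, then slide the stand's keeper all the way forward over the rod to lock the frame in. Leave the other things on the bench where they are.

Things in the scene. Friction and masses are not known exactly. Their poses are not given: they have to be found in the camera images.
- frame_grip (a point): Middle of the handle of the loose light-wood drying frame (0.22 kg), which starts upright in the parking rest. The handle is an upright flat tab 14 mm thick (along x) and 60 mm wide (along y); its top is 25 mm above this point, its foot is on the frame's top rod. z is up while the frame is upright. Front and back are alike: it may hang either way round.
- rod_mid (a point): Middle of the frame's round top rod (14 mm in diameter, 200 mm long, along y), on its centre line, 30 mm below frame_grip; same axes. Below the rod the frame is 124 mm wide, 14 mm thick and reaches 100 mm below this point.
- rod_a (a point): Point on the centre line of the top rod 80 mm from its middle on the frame's +y side (where a hook carries it).
- rod_b (a point): The same, 80 mm from the middle on the frame's -y side.
- rest: Fixed parking rest: plywood plate 80 x 150 x 10 mm with two pairs of upright cheeks, tops 42 mm above the bench, forming slots 17 mm wide and 32 mm deep, open above, that hold the frame's bottom rail. Origin under its centre on the bench; y runs along the slots. Rest and hook stand may change places (left rear, right front).
- hooks (a point): On the fixed hook stand (plywood foot, two wooden posts, cross-bar): point midway between the two hooks, where the rod's centre line lies when seated, 161 mm above the bench. x points to the back of the stand, away from the hook tips; y along the line of the hooks; z up. From above and in front the space between the hooks is free; the cross-bar begins 40 mm behind this point.
- hook_a (a point): Seat of the rod's centre line in the hook at y = +80 mm of the stand. Each hook is a bent 8 mm steel rod, trough-shaped: about 4 mm play at the bottom, flaring to about 40 mm front to back at the mouth, whose edges are 15 mm above the seat.
- hook_b (a point): Seat of the rod's centre line in the hook at y = -80 mm of the stand.
- keeper (a joint): Aluminium keeper plate, 140 mm wide, with two forward tongues, on the stand's cross-bar. 0 = fully back (open; tongue tips 29 mm behind the seated rod's line), 0.035 m = fully forward (locked, tongues over the rod). Slides along the stand's -x, stays where left, about 2 N to move. Starts at 0 to 0.006. Passes over the rod only if both sides are seated.
- keeper_post (a point): On the axis of the upright post (12 mm in diameter) in the middle of the keeper, 23 mm above its plate; a black cap 18 mm wide begins 5 mm above this point, its top 15 mm above. The point is 39 mm above the seated rod's line and 60 mm behind it with the keeper fully back, 25 mm fully forward. Push it from behind, where there is free room, or pinch it.
- blank_1: Bystander: hardwood brush-back blank with round ends, 52 x 150 x 18 mm, lying on the bench. Origin at the centre of its underside.
- blank_5: Bystander: hardwood block, 46 x 82 x 30 mm. Origin at the centre of its underside.
- cork_block: Bystander: cork sanding block, 65 x 110 x 29 mm. Origin at the centre of its underside.
- tape_measure: Bystander: pocket tape measure, 64 x 103 x 36 mm. Origin at the centre of its underside.
- frame: The drying frame as a whole; origin at the centre of the underside of its bottom rail, 130 mm below frame_grip; same axes.

How it is judged:
By the outcome, as a careful person would: the job done as asked, in the order asked, and still so for the second after the job is handed in, with the robot touching nothing.
It also fails if it takes over 59 s, if anything falls off the work surface, if the arm or the gripper's body presses on something with over 40 N, if the wrist force passes 120 N, or if a joint passes its speed limit or range.

### The arm

A 6-joint arm with a two-finger parallel gripper is mounted at the origin on a cart in front of the work surface, level with it; the furniture and walls round the work are solid. World frame = base frame: x ahead of the robot, y to its left, z up, the work surface at z = 0. Lengths are in m, angles in rad, forces in N, time in s.
With the tool pointing down it reaches from about 0.35 to 0.975 m from the base axis. Payload 4.9 kg.
Tool frame: the origin (TCP) lies on the front face of the gripper's body, between the roots of the fingers; the fingertips stand 73 mm ahead of it and the grasp point (between the pads) lies 54 mm ahead of it (tip_extent is the distance from the TCP to the fingertips, in m); y points along the fingers, x is the direction in which the jaws open and shut, and the axes are right-handed (so a half turn about y gives the same grasp; the last joint's range is limited). The gripper opens to 85 mm and grips with 20 to 120 N. Pads are 22 mm wide; open, the fingers measure 114 mm over their backs; the gripper's body (76 mm by 85 mm) begins 54 mm behind the grasp point. The pads swing forward as they close: fully open they stand 13 mm farther back than shut.
Start: joints at [1.165, 0.053, 1.613, -0, 1.476, -0.119], TCP at [0.177, 0.599, 0.304] pointing down, gripper open.
Joint ranges: [-3.01, 3.01], [-1.01, 2.22], [0.06, 2.58], [-1.02, 4.17], [0.09, 2.62], [-3.14, 3.14]. Speed limits (rad/s): [2.57, 2.57, 3.14, 3.14, 3.14, 3.14].

### API

Orientations are given as a unit quaternion [w, x, y, z].
In Python, from plant import state, grab_frame, camera_info, job_done, tip_extent gives the robot as it stands.
- The arm moves only by the tool carry_out, never from a script. Its argument "rows" is a list that holds one entry, the list of rows, each a list of 7 numbers: the turn, a rotation vector about the world's x, y, z as a fraction of full scale, then the shift along the world's x, y, z as a fraction of full scale, then the finger opening in mm, from 0 to 85.4. A call has 1 to 5 rows; each row shifts and turns the commanded pose from where the row before left it; what a row does not reach is not made up. Full scale, the value 1, is 40 mm for a shift and 4 degrees for a turn. A row lasts 1/10 s, in which the tool goes at most 50 mm and 8.59 degrees, less where a joint would pass 70% of its speed; a pose out of reach is approached as far as the arm can. A call with a number of a shift or a turn outside -1 to 1 is refused whole. A call with a gripper value outside its range is refused whole. The fingers move at their own pace and stop on an object; the grip force is fixed at half the most. Time passes only in rows, so rows that do not move let the fingers close. It gives the time, the measured TCP pose, the force and the opening at its end, in the units of the state.
- state(): the state, without advancing time (a new reading comes with each control period).
- grab_frame(name): name is "side" or "top" or "wrist"; returns the picture (384x512x3 uint8, blue, green, red); there is no depth.
- camera_info(name): a dict with "intrinsics" (3x3 intrinsics, pixels), "k1" (the pictures are not rectified: a ray, as slopes to the right and down, at radius r is drawn at 1 + k1 r^2 times it, then the intrinsics apply), "xyz" and "rotation" of the camera in the world; the wrist camera has in their place "tool_from_camera" (4x4, takes a point from camera to tool coordinates, whose origin is the TCP and whose axes are the tool frame's). Camera axes: x right, y down, z forward; pixel columns grow to the right and rows downward; lengths in m; the calibration is good to about 2 mm. A picture is of the moment at which its call begins: read the wrist's pose just before it. camera_info takes no time and is no camera call.
- job_done(): hands the job in, once; it reports no verdict.
The state is a dict: "time": time; "joint_pos": joint angles; "joint_vel": joint speeds; "joint_efforts": joint torques, N m; "tool_pos": TCP position; "tool_rot": TCP orientation; "contact_force": force on the tool from outside, world axes, zero at the start; "ft_torque": the same for the moment, N m; "gripper_width": opening from 0.0 (shut) to 1.0 (fully open).
Only numpy, scipy, OpenCV 4.12 (cv2) and the standard library are available. Lean on these libraries where they do the work, as an engineer would, in place of code of your own. Each camera call takes 0.05 s, during which the arm holds its last target.

## Working session

There is one attempt and no reset: what is moved stays moved. The work goes in short steps, Python scripts to look and compute and a tool call to move; the robot and the scene stay as the last step left them, time stands still between calls to the robot, and variables do not carry over. Pictures are saved under pics/ and viewed, and the job is handed in when it is done.

Besides the shell and the picture viewer there is one more tool, called after "Emit:" as name(argument=value, ...), one argument or row to a line, values as JSON. carry_out: Moves the arm, as the interface text tells. Shift numbers are shares of 40 mm and turn numbers shares of 4 degrees, none past 1 either way. Its arguments: {"type":"object","properties":{"rows":{"type":"array"}},"required":["rows"]}

```bash
ls; mkdir -p pics; cat > h.py <<'E'
import numpy as np,cv2
from plant import state, grab_frame, camera_info, job_done, tip_extent
from scipy.spatial.transform import Rotation as R
def Rm(q): return R.from_quat([q[1],q[2],q[3],q[0]]).as_matrix()
E
python3 - <<'E'
from h import *
s=state();print(s)
for n in ["side","top","wrist"]:
    print(n,camera_info(n)); cv2.imwrite(f"pics/{n}0.png",grab_frame(n))
print(tip_extent)
E
```

```text
pics
{'time': 0.0, 'joint_pos': array([ 1.16502989e+00,  5.33768075e-02,  1.61427817e+00,  1.78193921e-05,
        1.47600626e+00, -1.18997594e-01]), 'joint_vel': array([ 0.00109547, -0.00104337, -0.00157886, -0.00018906, -0.00192774,
        0.00023182]), 'joint_efforts': array([-2.10540944e-03, -3.93676364e+01, -3.70172346e+01, -1.84376822e-04,
        7.01161829e-03,  7.47209356e-06]), 'tool_pos': array([0.1765924 , 0.59904476, 0.30265995]), 'tool_rot': array([-0.56595602,  0.56667577,  0.42278479, -0.42405823]), 'contact_force': array([-0.47359292,  0.2992296 ,  1.03254817]), 'ft_torque': array([-0.01432771,  0.06946915, -0.00126608]), 'gripper_width': 0.998460489586647}
side {'intrinsics': array([[381.84557328,   0.        , 251.52916996],
       [  0.        , 381.84557328, 190.51119196],
       [  0.        ,   0.        ,   1.        ]]), 'k1': -0.10834896001184831, 'xyz': array([ 0.45394529, -0.894072  ,  0.72304839]), 'rotation': array([-0.47587269,  0.87948221, -0.00335485, -0.00670645])}
top {'intrinsics': array([[424.63110511,   0.        , 253.85296421],
       [  0.        , 424.63110511, 192.42985552],
       [  0.        ,   0.        ,   1.        ]]), 'k1': -0.1590783056570816, 'xyz': array([0.24189998, 0.00662741, 1.45765799]), 'rotation': array([-0.05362668,  0.71490224, -0.69439616,  0.06207201])}
wrist {'intrinsics': array([[283.84644306,   0.        , 252.47540823],
       [  0.        , 283.84644306, 187.15485808],
       [  0.        ,   0.        ,   1.        ]]), 'k1': -0.04724129760069662, 'tool_from_camera': array([[ 9.99999756e-01,  5.79196045e-04,  3.91464284e-04,
         3.65265695e-04],
       [-2.23274340e-04, -2.66029929e-01,  9.63964744e-01,
        -7.04139164e-02],
       [ 6.62465782e-04, -9.63964596e-01, -2.66029734e-01,
         6.69558222e-02],
       [ 0.00000000e+00,  0.00000000e+00,  0.00000000e+00,
         1.00000000e+00]])}
0.0726
```

View pics/side0.png

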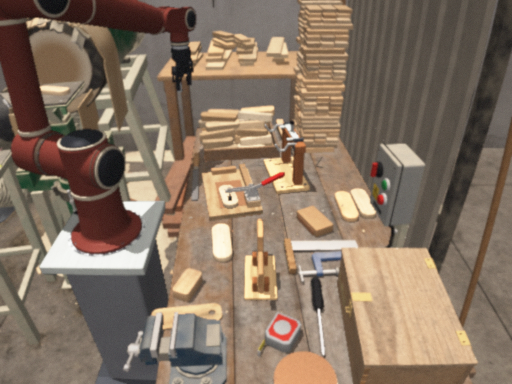

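View pics/top0.png

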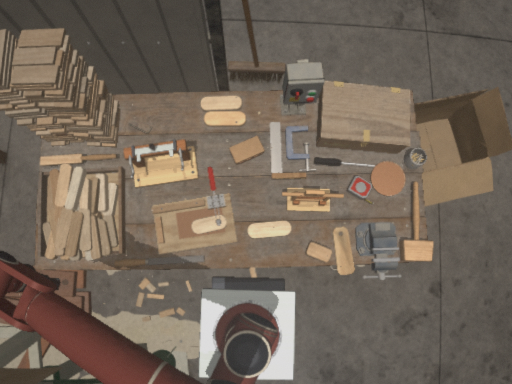

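View pics/wrist0.png

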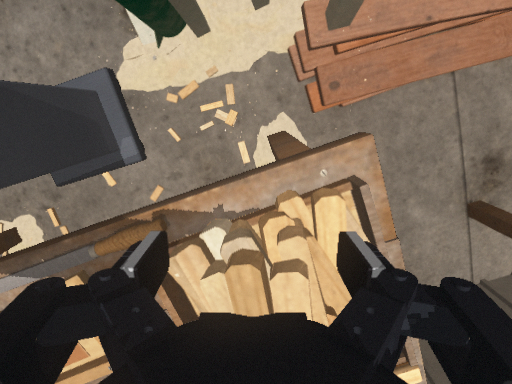

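```bash
python3 - <<'E'
import cv2
t=cv2.imread('pics/top0.png');s=cv2.imread('pics/side0.png')
a=cv2.resize(t[120:220,105:225],None,fx=6,fy=6,interpolation=cv2.INTER_CUBIC)
b=cv2.resize(t[160:235,260:360],None,fx=8,fy=8,interpolation=cv2.INTER_CUBIC)
c=cv2.resize(s[110:210,230:330],None,fx=6,fy=6,interpolation=cv2.INTER_CUBIC)
d=cv2.resize(s[210:310,210:310],None,fx=6,fy=6,interpolation=cv2.INTER_CUBIC)
for n,i in zip('abcd',[a,b,c,d]): cv2.imwrite(f'pics/crop_{n}.png',i)
E
```

```text
(no output)
```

View pics/crop_a.png

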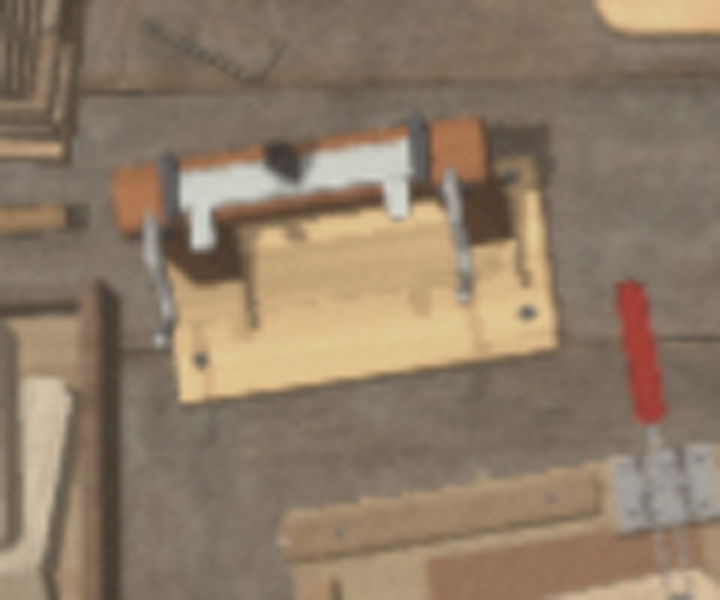

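View pics/crop_b.png

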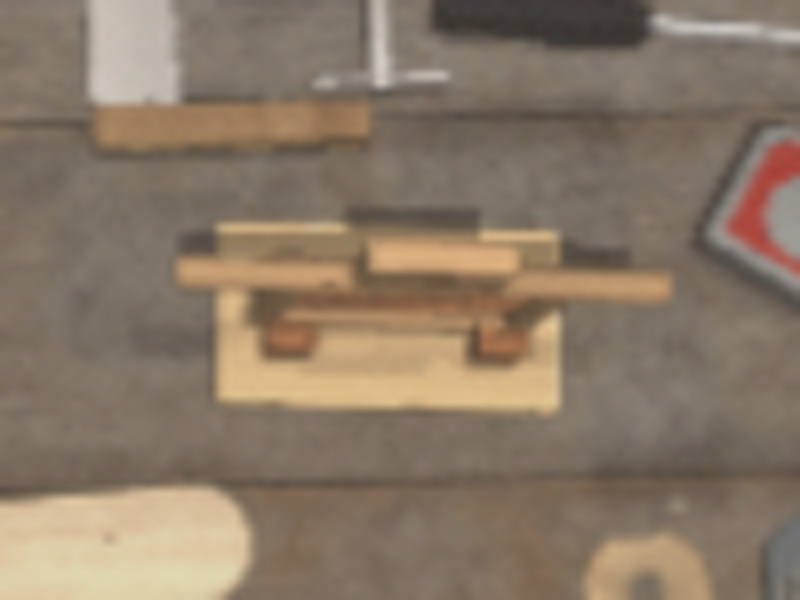

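View pics/crop_c.png

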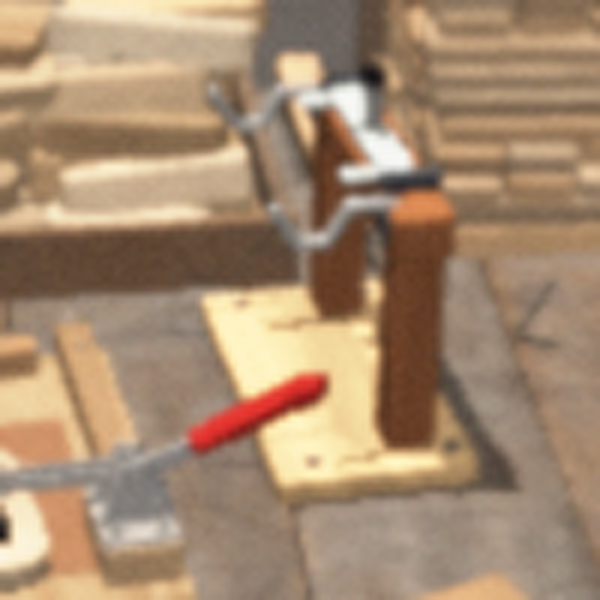

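View pics/crop_d.png

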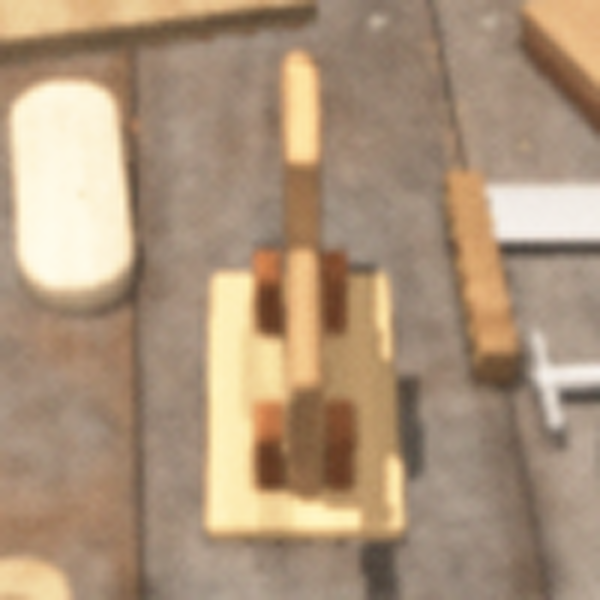

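```bash
cat >> h.py <<'E'
def cam(n,s=None):
    c=camera_info(n)
    if n=='wrist':
        T=c['tool_from_camera']; A=Rm(s['tool_rot']); return c,A@T[:3,:3],A@T[:3,3]+np.array(s['tool_pos'])
    return c,Rm(c['rotation']),np.array(c['xyz'])
def ray(n,uv,s=None):
    c,A,p=cam(n,s);K=c['intrinsics'];k=c['k1']
    d=np.array([(uv[0]-K[0,2])/K[0,0],(uv[1]-K[1,2])/K[1,1]]);x=d.copy()
    for _ in range(30): x=d/(1+k*(x@x))
    v=A@np.array([x[0],x[1],1.]);return p,v/np.linalg.norm(v)
def atz(n,uv,z,s=None):
    p,v=ray(n,uv,s);return p+v*(z-p[2])/v[2]
def proj(n,P,s=None):
    c,A,p=cam(n,s);K=c['intrinsics'];q=A.T@(np.array(P)-p);x=q[:2]/q[2];x=x*(1+c['k1']*(x@x))
    return np.array([x[0]*K[0,0]+K[0,2],x[1]*K[1,1]+K[1,2]])
def tri(l):
    M=np.zeros((3,3));b=np.zeros(3)
    for p,v in l:
        Q=np.eye(3)-np.outer(v,v);M+=Q;b+=Q@p
    return np.linalg.solve(M,b)
def cr(u,v,f,ox,oy): return ((u+.5)/f-.5+ox,(v+.5)/f-.5+oy)
E
python3 - <<'E'
from h import *
np.set_printoptions(precision=4,suppress=True)
B=lambda u,v:cr(u,v,8,260,160);A=lambda u,v:cr(u,v,6,105,120);C=lambda u,v:cr(u,v,6,230,110);D=lambda u,v:cr(u,v,6,210,210)
print('rodL',atz('top',B(177,271),.110),'rodR',atz('top',B(671,287),.110))
print('tabtop corners',[atz('top',B(*q),.165) for q in [(370,241),(520,248)]])
print('rest plate',[atz('top',B(*q),.010) for q in [(217,223),(559,232),(559,411),(216,403)]])
print('rest plate side',[atz('side',D(*q),.010) for q in [(210,272),(387,272),(403,530),(207,530)]])
print('tab side top far', atz('side',D(300,55),.165),atz('side',D(303,160),.165))
print('stand plate top',[atz('top',A(*q),.012) for q in [(180,403),(555,347),(528,160)]])
print('stand plate side',[atz('side',C(*q),.012) for q in [(203,297),(285,497),(475,480)]])
print('tips top',[atz('top',A(*q),.176) for q in [(160,342),(463,295)]])
print('tips side',[atz('side',C(*q),.176) for q in [(214,90),(272,208)]])
print('cap',tri([ray('top',A(283,155)),ray('side',C(372,72))]))
for n,t,s in [('tipL',(160,342),(214,90)),('tipR',(463,295),(272,208))]:
    print(n,tri([ray('top',A(*t)),ray('side',C(*s))]))
print('trough side',[atz('side',C(*q),.161) for q in [(247,125),(312,240)]])
print('crossbar ends top',[atz('top',A(*q),.18) for q in [(115,200),(487,150)]])
E
```

```text
rodL [ 0.4643 -0.0961  0.11  ] rodR [ 0.4638 -0.2974  0.11  ]
tabtop corners [array([ 0.4693, -0.1667,  0.165 ]), array([ 0.4683, -0.2255,  0.165 ])]
rest plate [array([ 0.5024, -0.1208,  0.01  ]), array([ 0.5031, -0.2705,  0.01  ]), array([ 0.4245, -0.2705,  0.01  ]), array([ 0.4238, -0.1216,  0.01  ])]
rest plate side [array([ 0.424 , -0.1228,  0.01  ]), array([ 0.5042, -0.1242,  0.01  ]), array([ 0.5035, -0.2752,  0.01  ]), array([ 0.4251, -0.2741,  0.01  ])]
tab side top far [ 0.4646 -0.1644  0.165 ] [ 0.4646 -0.2295  0.165 ]
stand plate top [array([0.4886, 0.4093, 0.012 ]), array([0.528 , 0.1914, 0.012 ]), array([0.6395, 0.2132, 0.012 ])]
stand plate side [array([0.489 , 0.4168, 0.012 ]), array([0.529 , 0.1804, 0.012 ]), array([0.638 , 0.1955, 0.012 ])]
tips top [array([0.4923, 0.3766, 0.176 ]), array([0.5215, 0.2195, 0.176 ])]
tips side [array([0.4941, 0.3724, 0.176 ]), array([0.5204, 0.2134, 0.176 ])]
cap [0.5824 0.3099 0.2132]
tipL [0.4936 0.3774 0.1736]
tipR [0.5215 0.2199 0.1729]
trough side [array([0.5132, 0.3547, 0.161 ]), array([0.5417, 0.2046, 0.161 ])]
crossbar ends top [array([0.5665, 0.4058, 0.18  ]), array([0.5981, 0.2109, 0.18  ])]
```

```bash
python3 - <<'E'
from h import *
np.set_printoptions(precision=4,suppress=True)
s=state();A=Rm(s['tool_rot']);print(A, np.degrees(np.arctan2(A[1,0],A[0,0])))
c,Q,p=cam('wrist',s);print(p);print(Q)
E
```

```text
[[ 0.2829 -0.0007 -0.9591]
 [ 0.9591 -0.0014  0.2829]
 [-0.0016 -1.      0.0002]] 73.56675008999842
[0.1126 0.6185 0.3734]
[[ 0.2823  0.9249  0.2546]
 [ 0.9593 -0.2718 -0.0763]
 [-0.0014  0.2658 -0.964 ]]
```

Emit:
carry_out(
  rows=[
    [[0,0,0,0.8,-0.56,0.2,85],[0,0,0,0.8,-0.56,0.2,85],[0,0,0,0.8,-0.56,0.2,85],[0,0,0,0.8,-0.56,0.2,85],[0,0,0,0.8,-0.56,0.2,85]],
  ],
)

```text
time: 0.65
tool_pos: [0.3377, 0.4863, 0.3438]
tool_rot: [-0.566, 0.566, 0.423, -0.424]
contact_force: [0.3, 1.1, -0.1]
gripper_width: 0.999
```

Emit:
carry_out(
  rows=[
    [[0,0,0,0.8,-0.56,0.2,85],[0,0,0,0.8,-0.56,0.2,85],[0,0,0,0.8,-0.56,0.2,85],[0,0,0,0.8,-0.56,0,85],[0,0,0,0.8,-0.56,0,85]],
  ],
)

```text
time: 1.15
tool_pos: [0.498, 0.3743, 0.3681]
tool_rot: [0.566, -0.566, -0.424, 0.423]
contact_force: [1.2, 0.6, -0.0]
gripper_width: 0.998
```

Emit:
carry_out(
  rows=[
    [[0,0,0,0.8,-0.56,0,85],[0,0,0,0.8,-0.56,0,85],[0,0,0,0.8,-0.56,0,85],[0,0,0,0,0,0,85],[0,0,0,0,0,0,85]],
  ],
)

```text
time: 1.65
tool_pos: [0.5931, 0.3077, 0.367]
tool_rot: [0.567, -0.566, -0.422, 0.423]
contact_force: [-0.5, 0.5, -0.8]
gripper_width: 0.998
```

```bash
cat > snap.py <<'E'
import sys,pickle
from h import *
# usage snap.py tag cam [cam...]
for n in sys.argv[2:]:
    s=state();im=grab_frame(n);cv2.imwrite(f"pics/{n}_{sys.argv[1]}.png",im);pickle.dump(s,open(f"pics/{n}_{sys.argv[1]}.pkl",'wb'))
s=state();A=Rm(s['tool_rot']);print(s['time'],np.round(s['tool_pos'],4),'yaw',np.degrees(np.arctan2(A[1,0],A[0,0])).round(2),'ydir',A[:,1].round(4),'F',np.round(s['contact_force'],2),'T',np.round(s['ft_torque'],2),s['gripper_width'])
E
python3 snap.py 1 wrist
```

```text
1.7 [0.5925 0.3084 0.3673] yaw 73.56 ydir [-0.0013  0.     -1.    ] F [-0.25 -0.09  0.01] T [-0.01 -0.01  0.01] 0.9939855228086535
```

View pics/wrist_1.png

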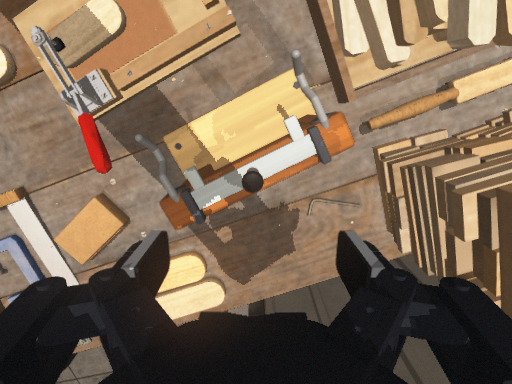

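```bash
python3 - <<'E'
import cv2
t=cv2.imread('pics/wrist_1.png')
cv2.imwrite('pics/w1a.png',cv2.resize(t[120:230,120:270],None,fx=5,fy=5,interpolation=cv2.INTER_CUBIC))
cv2.imwrite('pics/w1b.png',cv2.resize(t[40:170,230:370],None,fx=4.5,fy=4.5,interpolation=cv2.INTER_CUBIC))
E
```

```text
(no output)
```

View pics/w1a.png

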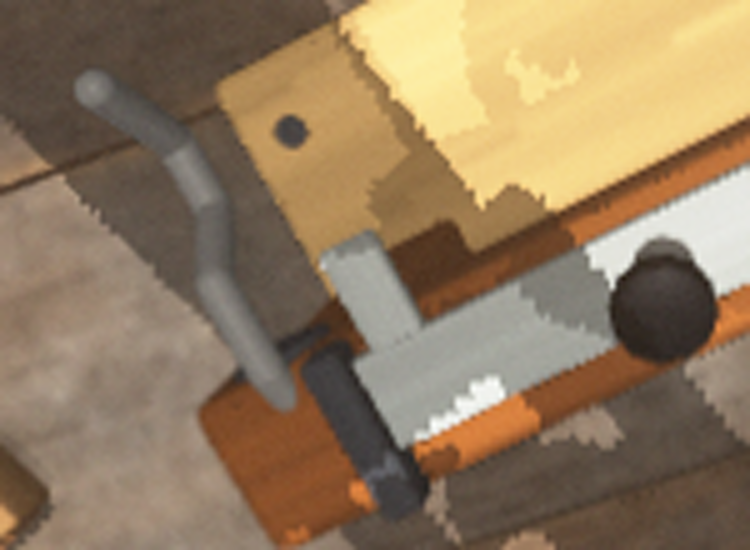

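View pics/w1b.png

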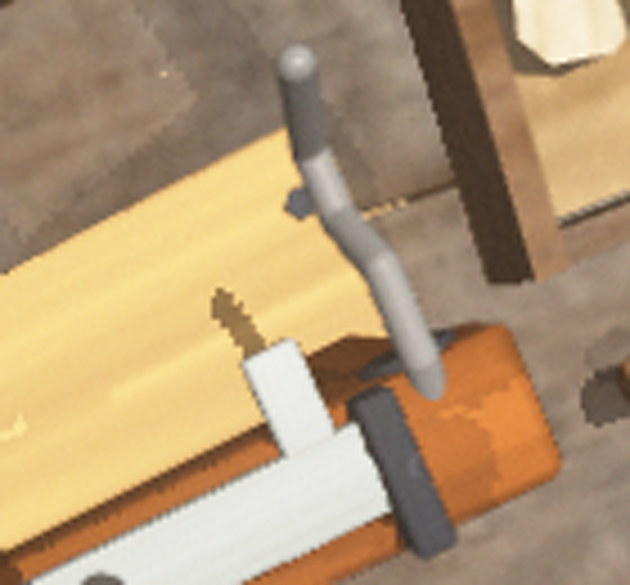

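```bash
python3 - <<'E'
from h import *
import pickle
np.set_printoptions(precision=4,suppress=True)
s=pickle.load(open('pics/wrist_1.pkl','rb'))
a=lambda u,v:cr(u,v,5,120,120);b=lambda u,v:cr(u,v,4.5,230,40)
f=lambda q,z:atz('wrist',q,z,s)
W=[]
for n,p,q,z in [('tip',(92,87),(297,62),.174),('bend1',(178,155),(312,158),.150),('bend2',(208,200),(337,212),.150),('bend3',(210,280),(382,257),.174),('back',(285,395),(430,385),.174)]:
    A=f(a(*p),z);B=f(b(*q),z);d=A-B
    print(n,A,B,'mid',(A+B)/2,'yaw',np.degrees(np.arctan2(d[0],-d[1])),np.linalg.norm(d))
    W.append((A+B)/2)
print('mouth mid',(W[0]+W[3])/2,'bottom mid',(W[1]+W[2])/2)
print('cap top',f(a(665,310),.208),'post',f(a(663,255),.2))
print('cap centre tri',tri([ray('top',cr(283,155,6,105,120)),ray('wrist',a(665,305),s),ray('side',cr(372,72,6,230,110))]))
print('tongue tips',f(a(345,250),.18),f(b(272,358),.18))
g=lambda q:atz('wrist',cr(*q,1,0,0),.012,s)
E
```

```text
tip [0.5221 0.2184 0.174 ] [0.4943 0.376  0.174 ] mid [0.5082 0.2972 0.174 ] yaw 9.991741946251912 0.16003053146434768
bend1 [0.5394 0.2203 0.15  ] [0.5105 0.3788 0.15  ] mid [0.525  0.2996 0.15  ] yaw 10.341914926468242 0.16103856783951426
bend2 [0.5499 0.2229 0.15  ] [0.5226 0.3812 0.15  ] mid [0.5363 0.3021 0.15  ] yaw 9.767252914772904 0.160626602254025
bend3 [0.5627 0.2263 0.174 ] [0.5339 0.3832 0.174 ] mid [0.5483 0.3048 0.174 ] yaw 10.406505287267029 0.15948898666559091
back [0.5885 0.2321 0.174 ] [0.5609 0.3868 0.174 ] mid [0.5747 0.3094 0.174 ] yaw 10.099506374364656 0.15711187070153992
mouth mid [0.5283 0.301  0.174 ] bottom mid [0.5306 0.3008 0.15  ]
cap top [0.5849 0.3106 0.208 ] post [0.5774 0.3125 0.2   ]
cap centre tri [0.5827 0.3107 0.2127]
tongue tips [0.5638 0.2549 0.18  ] [0.5464 0.3566 0.18  ]
```

Emit:
carry_out(
  rows=[
    [[0,0,-1,-0.2,-0.8,0,85],[0,0,-1,-0.2,-0.8,0,85],[0,0,-1,-0.2,-0.8,0,85],[0,0,-1,-0.2,-0.8,0,85],[0,0,-1,-0.2,-0.8,0,85]],
  ],
)

```text
time: 2.2
tool_pos: [0.5513, 0.1485, 0.368]
tool_rot: [0.631, -0.631, -0.319, 0.318]
contact_force: [0.6, 0.8, 1.0]
gripper_width: 0.995
```

Emit:
carry_out(
  rows=[
    [[0,0,-1,-0.2,-0.8,0,85],[0,0,-1,-0.2,-0.8,0,85],[0,0,-1,-0.2,-0.8,0,85],[0,0,-1,-0.2,-0.8,0,85],[0,0,-1,-0.2,-0.8,0,85]],
  ],
)

```text
time: 2.7
tool_pos: [0.5117, -0.0114, 0.3681]
tool_rot: [-0.677, 0.677, 0.204, -0.204]
contact_force: [0.6, -0.4, 0.9]
gripper_width: 0.997
```

Emit:
carry_out(
  rows=[
    [[0,0,-1,-0.2,-0.8,0,85],[0,0,-1,-0.2,-0.8,0,85],[0,0,-1,-0.2,-0.8,0,85],[0,0,-1,-0.2,-0.8,-0.2,85],[0,0,-1,-0.2,-0.8,-0.4,85]],
  ],
)

```text
time: 3.2
tool_pos: [0.4728, -0.1717, 0.3455]
tool_rot: [-0.701, 0.703, 0.085, -0.082]
contact_force: [1.2, -0.5, 0.4]
gripper_width: 0.992
```

Emit:
carry_out(
  rows=[
    [[0,0,-1,-0.1,-0.5,-0.5,85],[0,0,-1,0,0,-0.4,85],[0,0,-1,0,0,0,85],[0,0,-0.4,0,0,0,85],[0,0,0,0,0,0,85]],
  ],
)

```text
time: 3.7
tool_pos: [0.469, -0.1908, 0.3084]
tool_rot: [-0.707, 0.707, 0.001, -0.0]
contact_force: [-0.3, 0.2, 0.6]
gripper_width: 0.995
```

```bash
python3 snap.py 2 wrist
```

```text
3.75 [ 0.4691 -0.191   0.3086] yaw 0.11 ydir [ 1.1e-03 -6.0e-04 -1.0e+00] F [-0.52 -0.06  1.02] T [ 0.05 -0.03 -0.02] 0.9935103798157253
```

View pics/wrist_2.png

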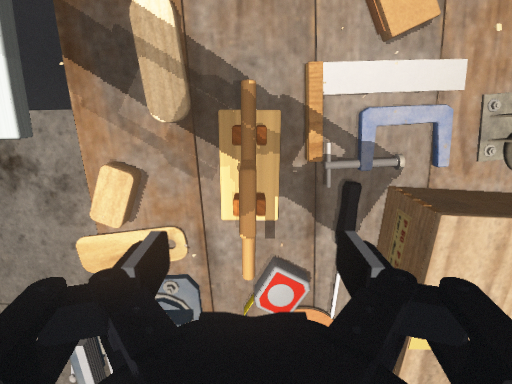

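```bash
python3 - <<'E'
import cv2
t=cv2.imread('pics/wrist_2.png')
cv2.imwrite('pics/w2.png',cv2.resize(t[70:290,200:300],None,fx=2.7,fy=2.7,interpolation=cv2.INTER_CUBIC))
E
```

```text
(no output)
```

View pics/w2.png

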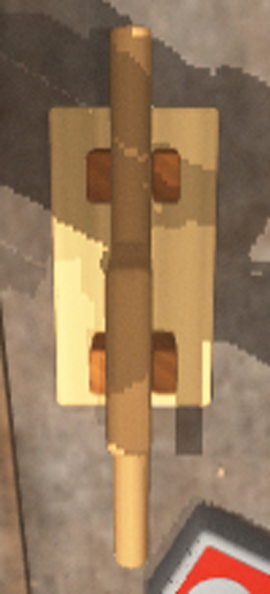

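```bash
python3 - <<'E'
from h import *
import pickle
np.set_printoptions(precision=4,suppress=True)
s=pickle.load(open('pics/wrist_2.pkl','rb'))
w=lambda u,v:cr(u,v,2.7,200,70)
f=lambda q,z:atz('wrist',w(*q),z,s)
print('rod ends',f((130,28),.110),f((130,567),.110))
print('tab top +y',f((129,268),.165),'-y',f((128,450),.165),'L',f((107,300),.165),'R',f((151,300),.165),)
print('plate',[f(q,.01) for q in [(50,108),(218,108),(212,406),(57,406)]])
E
```

```text
rod ends [ 0.4653 -0.098   0.11  ] [ 0.4648 -0.3016  0.11  ]
tab top +y [ 0.4657 -0.1678  0.165 ] -y [ 0.4652 -0.2242  0.165 ] L [ 0.4593 -0.1772  0.165 ] R [ 0.472  -0.1771  0.165 ]
plate [array([ 0.4265, -0.124 ,  0.01  ]), array([ 0.5048, -0.1238,  0.01  ]), array([ 0.5058, -0.2725,  0.01  ]), array([ 0.4258, -0.2727,  0.01  ])]
```

Emit:
carry_out(
  rows=[
    [[0,0,0,-0.09,-0.15,-0.6,85],[0,0,0,0,0,-0.6,85],[0,0,0,0,0,-0.6,85],[0,0,0,0,0,-0.6,85],[0,0,0,0,0,-0.42,60]],
  ],
)

```text
time: 4.25
tool_pos: [0.465, -0.1971, 0.194]
tool_rot: [0.707, -0.707, -0.0, 0.001]
contact_force: [-0.2, -0.9, 0.0]
gripper_width: 0.85
```

Emit:
carry_out(
  rows=[
    [[0,0,0,0,0,0,30],[0,0,0,0,0,0,30],[0,0,0,0,0,0,30],[0,0,0,0,0,0,30],[0,0,0,0,0,0,30]],
  ],
)

```text
time: 4.75
tool_pos: [0.4657, -0.198, 0.1963]
tool_rot: [-0.707, 0.707, 0.0, 0.001]
contact_force: [0.3, -0.0, 0.4]
gripper_width: 0.351
```

```bash
python3 snap.py 3 wrist side
```

```text
4.85 [ 0.4654 -0.1979  0.1957] yaw -0.03 ydir [ 9.e-04 -6.e-04 -1.e+00] F [-1.23  0.57 -0.01] T [-0.01 -0.02 -0.  ] 0.35482727586695056
```

View pics/wrist_3.png

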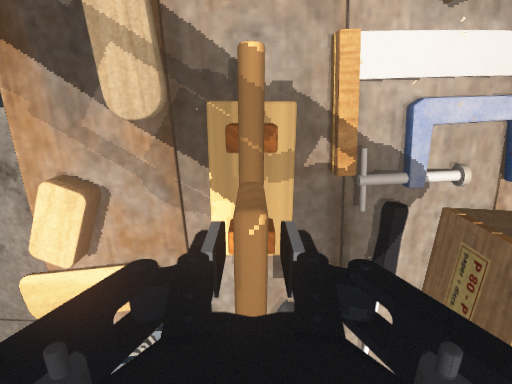

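Emit:
carry_out(
  rows=[
    [[0,0,0,0,0,0,18],[0,0,0,0,0,0,8],[0,0,0,0,0,0,8],[0,0,0,0,0,0,8],[0,0,0,0,0,0,8]],
  ],
)

```text
time: 5.35
tool_pos: [0.4653, -0.1979, 0.1954]
tool_rot: [-0.707, 0.707, -0.0, 0.0]
contact_force: [0.1, -0.0, 2.1]
gripper_width: 0.153
```

```bash
python3 snap.py 4 wrist
```

```text
5.4 [ 0.4653 -0.1979  0.1954] yaw -0.03 ydir [ 3.e-04 -3.e-04 -1.e+00] F [ 0.34 -0.98  2.08] T [0.02 0.04 0.04] 0.1567727591181736
```

View pics/wrist_4.png

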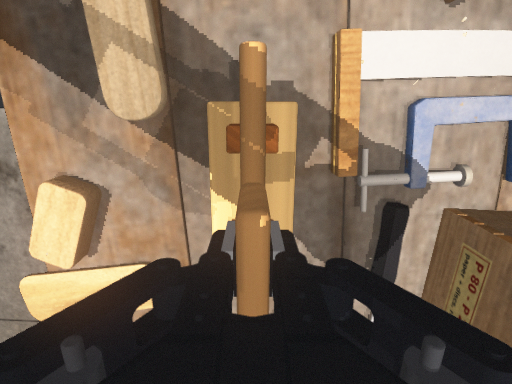

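Emit:
carry_out(
  rows=[
    [[0,0,0,0,0,0.2,8],[0,0,0,0,0,0.4,8],[0,0,0,0,0,0.5,8],[0,0,0,0,0,0.6,8],[0,0,0,0,0,0.6,8]],
  ],
)

```text
time: 5.9
tool_pos: [0.4646, -0.1973, 0.287]
tool_rot: [0.708, -0.707, 0.001, 0.0]
contact_force: [-0.1, 0.4, -2.8]
gripper_width: 0.16
```

Emit:
carry_out(
  rows=[
    [[0,0,0,0,0,0.6,8],[0,0,0,0,0,0.6,8],[0,0,0,0,0,0.4,8],[0,0,0,0,0,0.2,8],[0,0,0,0,0,0,8]],
  ],
)

```text
time: 6.4
tool_pos: [0.4654, -0.1978, 0.3598]
tool_rot: [-0.707, 0.707, 0.0, 0.001]
contact_force: [0.1, -0.2, -2.8]
gripper_width: 0.156
```

```bash
python3 snap.py 5 wrist side
```

```text
6.5 [ 0.4649 -0.1976  0.3577] yaw -0.03 ydir [-0.0018  0.0011 -1.    ] F [-0.58 -0.38 -4.14] T [ 0.02  0.01 -0.  ] 0.15717252196970105
```

View pics/wrist_5.png

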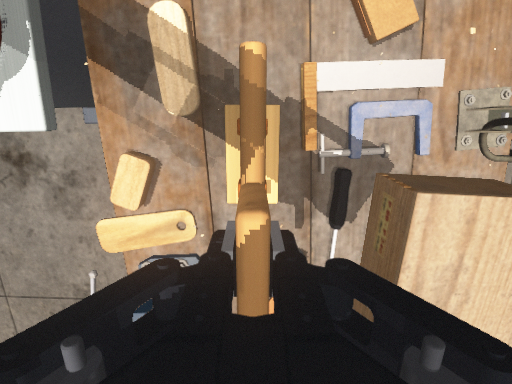

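View pics/side_5.png

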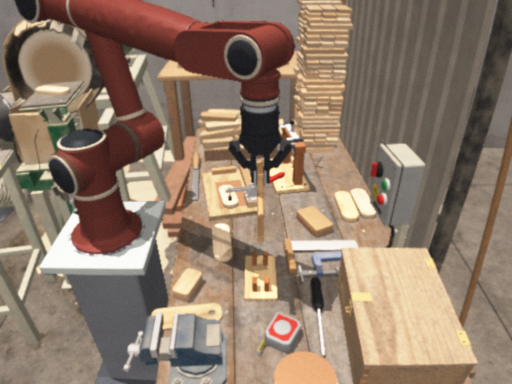

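Emit:
carry_out(
  rows=[
    [[0,0,0,0,0.4,0.3,8],[0,0,0,0,0.8,0.3,8],[0,0,0,0,0.8,0.3,8],[0,0,0,0,0.8,0.3,8],[0,0,0,0,0.8,0.1,8]],
  ],
)

```text
time: 7.0
tool_pos: [0.465, -0.0518, 0.4124]
tool_rot: [0.707, -0.707, -0.0, -0.001]
contact_force: [1.0, -0.0, -3.0]
gripper_width: 0.157
```

Emit:
carry_out(
  rows=[
    [[0,0,0.5,0.1,0.8,0,8],[0,0,0.5,0.1,0.8,0,8],[0,0,0.5,0.1,0.8,0,8],[0,0,0.5,0.1,0.8,0,8],[0,0,0.53,0.1,0.8,0,8]],
  ],
)

```text
time: 7.5
tool_pos: [0.4845, 0.1083, 0.4107]
tool_rot: [0.704, -0.704, -0.063, 0.063]
contact_force: [-0.2, 0.1, -2.4]
gripper_width: 0.157
```

Emit:
carry_out(
  rows=[
    [[0,0,0,0.2,0.8,0,8],[0,0,0,0.2,0.8,0,8],[0,0,0,0.2,0.8,0,8],[0,0,0,0.2,0.8,0,8],[0,0,0,0.1,0.6,0,8]],
  ],
)

```text
time: 8.0
tool_pos: [0.5206, 0.2608, 0.4103]
tool_rot: [0.704, -0.704, -0.062, 0.063]
contact_force: [-0.0, 1.0, -1.6]
gripper_width: 0.157
```

Emit:
carry_out(
  rows=[
    [[0,0,0,0.1,0.2,0,8],[0,0,0,0.05,0.1,0,8],[0,0,0,0,0,0,8],[0,0,0,0,0,0,8]],
  ],
)

```text
time: 8.4
tool_pos: [0.5271, 0.2695, 0.4111]
tool_rot: [-0.704, 0.705, 0.062, -0.062]
contact_force: [-0.5, -0.3, -2.2]
gripper_width: 0.16
```

```bash
python3 snap.py 6 wrist side
```

```text
8.5 [0.5272 0.2694 0.4113] yaw 10.02 ydir [ 1.e-04 -1.e-04 -1.e+00] F [-0.19 -0.46 -2.81] T [ 0.01 -0.01 -0.04] 0.15858977491167717
```

View pics/wrist_6.png

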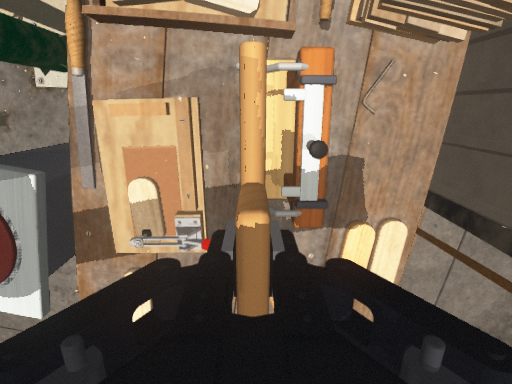

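View pics/side_6.png

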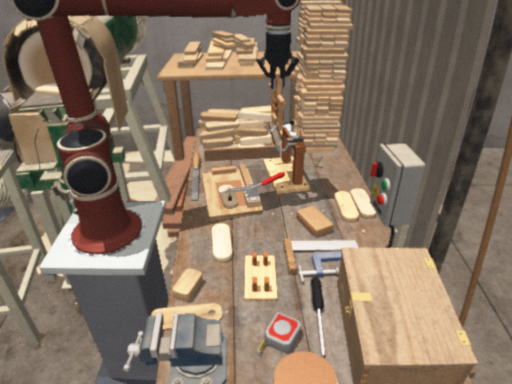

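Emit:
carry_out(
  rows=[
    [[0,0,0,0.06,0.4,0,8],[0,0,0,0,0.39,0,8],[0,0,0,0,0,-0.5,8],[0,0,0,0,0,-0.5,8],[0,0,0,0,0,-0.5,8]],
  ],
)

```text
time: 9.0
tool_pos: [0.5295, 0.3031, 0.3505]
tool_rot: [0.705, -0.704, -0.063, 0.062]
contact_force: [-0.3, -0.1, -2.1]
gripper_width: 0.16
```

Emit:
carry_out(
  rows=[
    [[0,0,0,0,0,-0.5,8],[0,0,0,0,0,-0.5,8],[0,0,0,0,0,-0.4,8],[0,0,0,0,0,0,8],[0,0,0,0,0,0,8]],
  ],
)

```text
time: 9.5
tool_pos: [0.5296, 0.3023, 0.2952]
tool_rot: [0.704, -0.704, -0.062, 0.062]
contact_force: [-0.1, 0.8, -2.0]
gripper_width: 0.16
```

```bash
python3 snap.py 7 wrist side top; python3 - <<'E'
import cv2
t=cv2.imread('pics/wrist_7.png');s=cv2.imread('pics/side_7.png')
cv2.imwrite('pics/w7.png',cv2.resize(t[0:260,160:360],None,fx=2.3,fy=2.3,interpolation=cv2.INTER_CUBIC))
cv2.imwrite('pics/s7.png',cv2.resize(s[60:200,220:340],None,fx=4.2,fy=4.2,interpolation=cv2.INTER_CUBIC))
E
```

```text
9.65 [0.5302 0.3022 0.297 ] yaw 10.09 ydir [ 0.0027  0.0011 -1.    ] F [-0.    0.43 -3.04] T [-0.01 -0.01 -0.02] 0.15576279463854467
```

View pics/w7.png

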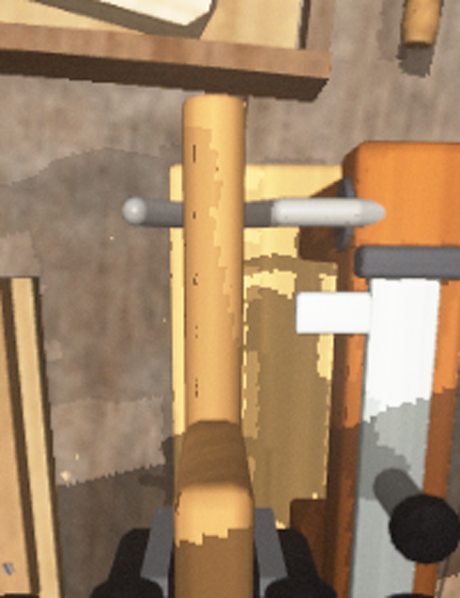

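View pics/s7.png

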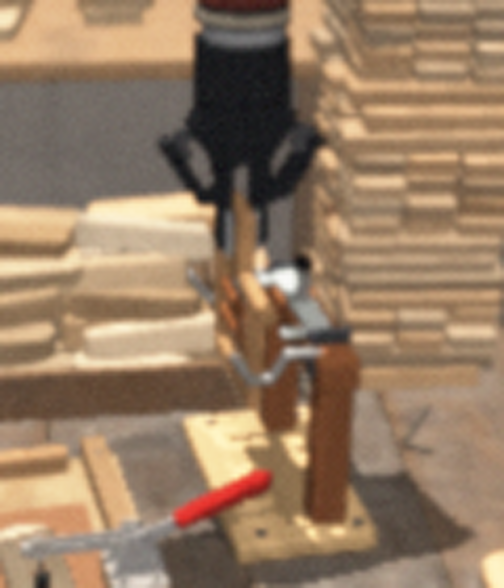

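```bash
python3 - <<'E'
from h import *
import pickle
np.set_printoptions(precision=4,suppress=True)
s=pickle.load(open('pics/wrist_7.pkl','rb'))
w=lambda u,v:cr(u,v,2.3,160,0)
f=lambda q,z:atz('wrist',w(*q),z,s)
zr=s['tool_pos'][2]-.084; print('zr',zr)
t=f((133,211),.174);b3=f((276,211),.174);e=f((382,211),.174)
r=f((213.5,211),zr);rc=f((213,300),zr);r0=f((215,120),zr)
ux=np.array([np.cos(np.radians(10.1)),np.sin(np.radians(10.1)),0])
print(t,b3,'mid',(t+b3)/2,'rod',r,rc,r0)
print('rod minus mouth mid along x',(r-(t+b3)/2)@ux, 'rod yaw',np.degrees(np.arctan2(-(r0-rc)[0],(r0-rc)[1])))
print('rel h',(t-np.array([.5295,.301,0]))@ux)
E
```

```text
zr 0.21124020845913916
[0.4941 0.3758 0.174 ] [0.5336 0.3828 0.174 ] mid [0.5139 0.3793 0.174 ] rod [0.5167 0.3776 0.2112] [0.5201 0.358  0.2112] [0.5137 0.3965 0.2112]
rod minus mouth mid along x 0.0025069000085014945 rod yaw 9.491871815747803
rel h -0.021702024771906026
```

Emit:
carry_out(
  rows=[
    [[0,0,0,-0.02,0,-0.3,8],[0,0,0,0,0,-0.3,8],[0,0,0,0,0,-0.2,8],[0,0,0,0,0,-0.1,8],[0,0,0,0,0,0,8]],
  ],
)

```text
time: 10.15
tool_pos: [0.5283, 0.3016, 0.2576]
tool_rot: [-0.704, 0.705, 0.061, -0.063]
contact_force: [-0.0, 1.0, -2.0]
gripper_width: 0.157
```

Emit:
carry_out(
  rows=[
    [[0,0,0,0,0,-0.08,8],[0,0,0,0,0,-0.08,8],[0,0,0,0,0,-0.05,8],[0,0,0,0,0,0,8]],
  ],
)

```text
time: 10.55
tool_pos: [0.5287, 0.3018, 0.2504]
tool_rot: [-0.704, 0.704, 0.062, -0.062]
contact_force: [-0.4, 0.7, -3.0]
gripper_width: 0.154
```

```bash
python3 snap.py 8 wrist; python3 - <<'E'
import cv2
t=cv2.imread('pics/wrist_8.png')
cv2.imwrite('pics/w8.png',cv2.resize(t[0:260,160:360],None,fx=2.3,fy=2.3,interpolation=cv2.INTER_CUBIC))
E
```

```text
10.6 [0.5287 0.3018 0.2506] yaw 10.09 ydir [-2.e-04 -1.e-04 -1.e+00] F [ 0.22 -0.   -2.59] T [-0.04 -0.06  0.  ] 0.15796156357446373
```

View pics/w8.png

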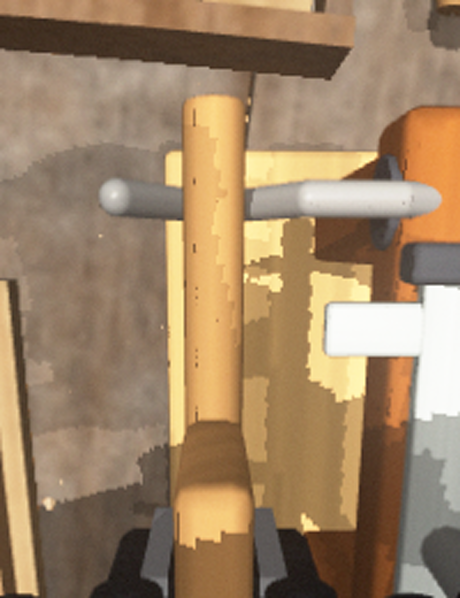

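Emit:
carry_out(
  rows=[
    [[0,0,0,0,0,-0.05,8],[0,0,0,0,0,-0.04,8],[0,0,0,0,0,-0.02,8],[0,0,0,0,0,0,8]],
  ],
)

```text
time: 11.0
tool_pos: [0.5288, 0.3019, 0.2464]
tool_rot: [0.704, -0.704, -0.062, 0.062]
contact_force: [0.2, 0.1, -1.2]
gripper_width: 0.154
```

Emit:
carry_out(
  rows=[
    [[0,0,0,0,0,-0.025,8],[0,0,0,0,0,0,8]],
  ],
)

```text
time: 11.2
tool_pos: [0.5289, 0.3019, 0.2461]
tool_rot: [0.704, -0.704, -0.062, 0.062]
contact_force: [-0.7, -1.6, 1.8]
gripper_width: 0.156
```

Emit:
carry_out(
  rows=[
    [[0,0,0,0,0,-0.025,8],[0,0,0,0,0,0,8]],
  ],
)

```text
time: 11.4
tool_pos: [0.5289, 0.3019, 0.246]
tool_rot: [0.704, -0.704, -0.062, 0.062]
contact_force: [-3.3, -1.4, 5.6]
gripper_width: 0.156
```

```bash
python3 snap.py 9 wrist side
```

```text
11.5 [0.5289 0.3019 0.246 ] yaw 10.09 ydir [ 6.e-04  2.e-04 -1.e+00] F [-2.88 -1.66  5.04] T [-0.31  0.72 -0.01] 0.15694620214949187
```

Emit:
carry_out(
  rows=[
    [[0,0,0,-0.02,-0.004,0,8],[0,0,0,0,0,0,8]],
  ],
)

```text
time: 11.7
tool_pos: [0.5287, 0.3019, 0.246]
tool_rot: [0.705, -0.704, -0.063, 0.061]
contact_force: [-0.9, -1.7, 5.9]
gripper_width: 0.157
```

```bash
python3 snap.py 10 wrist side; python3 - <<'E'
import cv2
t=cv2.imread('pics/wrist_10.png');s=cv2.imread('pics/side_10.png')
cv2.imwrite('pics/w10.png',cv2.resize(t[0:260,160:360],None,fx=2.3,fy=2.3,interpolation=cv2.INTER_CUBIC))
cv2.imwrite('pics/s10.png',cv2.resize(s[100:190,250:340],None,fx=6.6,fy=6.6,interpolation=cv2.INTER_CUBIC))
E
```

```text
11.8 [0.5287 0.3019 0.246 ] yaw 10.09 ydir [ 2.5e-03  7.0e-04 -1.0e+00] F [-1.2  -1.4   6.14] T [-0.2   0.3   0.04] 0.15250014291926312
```

View pics/w10.png

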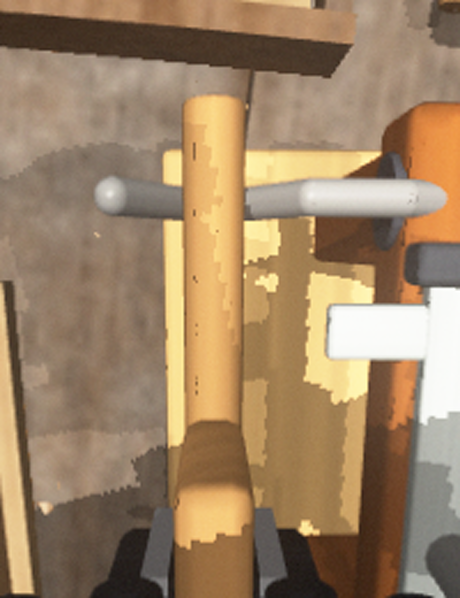

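View pics/s10.png

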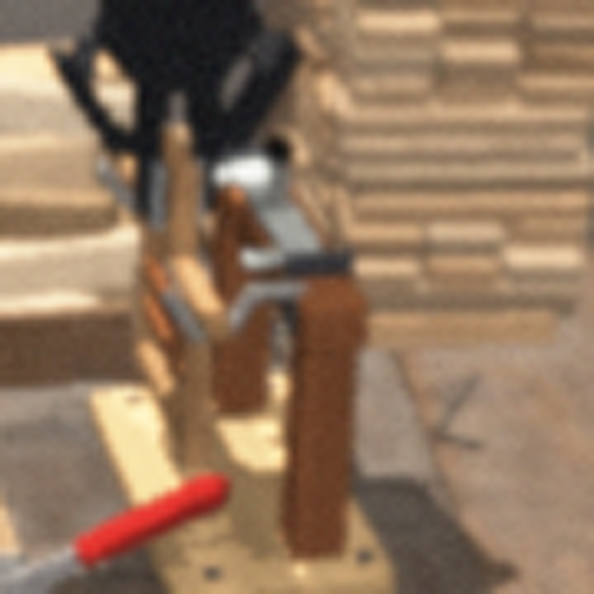

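Emit:
carry_out(
  rows=[
    [[0,0,0,-0.01,0,-0.05,8],[0,0,0,0,0,0,8]],
  ],
)

```text
time: 12.0
tool_pos: [0.5286, 0.3019, 0.2458]
tool_rot: [0.705, -0.704, -0.063, 0.061]
contact_force: [-3.2, -2.5, 11.8]
gripper_width: 0.156
```

```bash
python3 - <<'E'
from h import *
import pickle
np.set_printoptions(precision=4,suppress=True)
s=state();print(s['tool_pos'],s['contact_force'],s['ft_torque'])
s=pickle.load(open('pics/wrist_10.pkl','rb'))
# predicted seated rod, hook-a end axis & edges in wrist and side views
h=np.array([.5290,.3015,.161]);ux=np.array([np.cos(np.radians(10.1)),np.sin(np.radians(10.1)),0]);uy=np.array([-ux[1],ux[0],0])
for y in (.1,.08,.04): 
    p=proj('wrist',h+uy*y,s);q=proj('side',h-uy*y);print(y,'wrist crop',(p-[160,0]+.5)*2.3,'side crop -y',(q-[250,100]+.5)*6.6)
# apparent rod width at a end
w=lambda u,v:cr(u,v,2.3,160,0)
for v,l,r in [(115,183,245),(200,184,244.5),(400,188,242)]:
    a=proj('wrist',h+uy*(.095),s)
    (p,d1),(_,d2)=ray('wrist',w(l,v),s),ray('wrist',w(r,v),s)
    ang=np.arccos(d1@d2); c=p+ (d1+d2)/np.linalg.norm(d1+d2)*(.007/np.sin(ang/2)); print(v,'rod centre by width',c)
E
```

```text
[0.5286 0.3019 0.2458] [-3.1725 -2.5255 11.8444] [-0.5217  0.7163  0.0313]
0.1 wrist crop [211.9247 101.8289] side crop -y [221.8587 331.907 ]
0.08 wrist crop [211.945  197.1027] side crop -y [211.9801 313.7767]
0.04 wrist crop [211.9924 371.7226] side crop -y [192.9891 278.9493]
115 rod centre by width [0.5124 0.3981 0.1568]
200 rod centre by width [0.5157 0.3799 0.1573]
400 rod centre by width [0.5245 0.3318 0.151 ]
```

Emit:
carry_out(
  rows=[
    [[0,0,0,0,0,0.05,8],[0,0,0,0,0,0,8],[0,0,0,0,0,0,20],[0,0,0,0,0,0,26],[0,0,0,0,0,0,26]],
  ],
)

```text
time: 12.5
tool_pos: [0.5272, 0.3016, 0.2433]
tool_rot: [-0.704, 0.704, 0.062, -0.063]
contact_force: [-0.1, -0.4, -0.2]
gripper_width: 0.301
```

Emit:
carry_out(
  rows=[
    [[0,0,0,0,0,0,26],[0,0,0,0,0,0,26]],
  ],
)

```text
time: 12.7
tool_pos: [0.5275, 0.3017, 0.2439]
tool_rot: [-0.704, 0.704, 0.062, -0.062]
contact_force: [-0.5, 0.3, 0.3]
gripper_width: 0.303
```

```bash
python3 snap.py 11 wrist side; python3 - <<'E'
import cv2
t=cv2.imread('pics/wrist_11.png');s=cv2.imread('pics/side_11.png')
cv2.imwrite('pics/w11.png',cv2.resize(t[0:260,160:360],None,fx=2.3,fy=2.3,interpolation=cv2.INTER_CUBIC))
cv2.imwrite('pics/s11.png',cv2.resize(s[100:190,250:340],None,fx=6.6,fy=6.6,interpolation=cv2.INTER_CUBIC))
E
```

```text
12.8 [0.5275 0.3017 0.2441] yaw 10.09 ydir [-3.e-04 -1.e-04 -1.e+00] F [ 0.73 -0.23  0.12] T [-0.04 -0.   -0.03] 0.30235962992568644
```

View pics/w11.png

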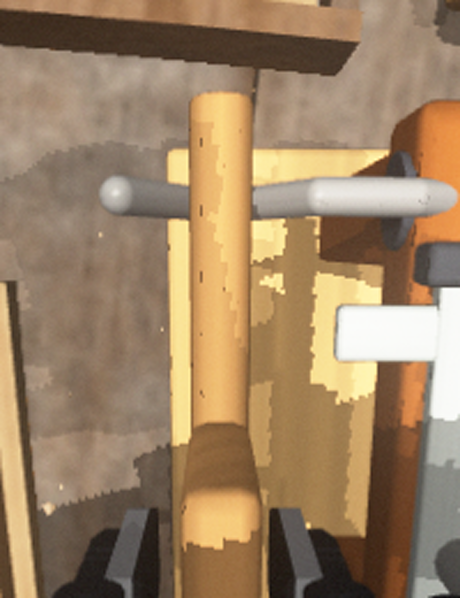

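View pics/s11.png

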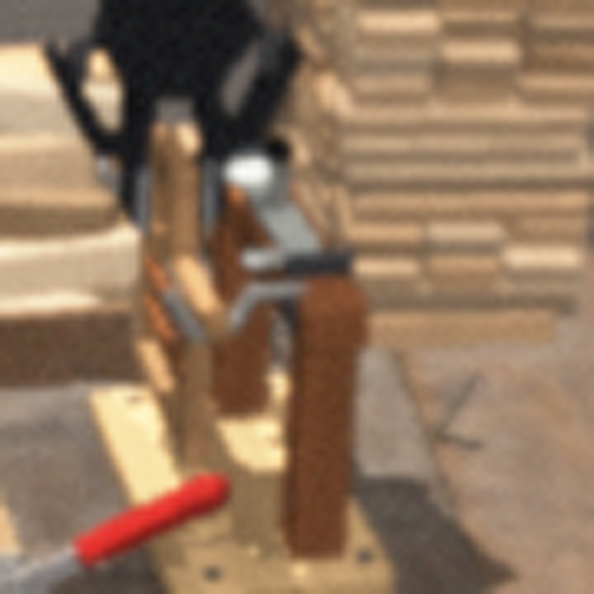

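Emit:
carry_out(
  rows=[
    [[0,0,0,0.04,0.01,0,26],[0,0,0,0,0,0.2,26],[0,0,0,0,0,0.4,26],[0,0,0,0,0,0.6,26],[0,0,0,0,0,0.5,26]],
  ],
)

```text
time: 13.3
tool_pos: [0.5295, 0.3023, 0.3152]
tool_rot: [0.705, -0.704, -0.063, 0.061]
contact_force: [0.4, 0.8, 0.8]
gripper_width: 0.304
```

```bash
python3 snap.py 12 wrist side; python3 - <<'E'
import cv2
t=cv2.imread('pics/wrist_12.png');s=cv2.imread('pics/side_12.png')
cv2.imwrite('pics/s12.png',cv2.resize(s[100:190,250:340],None,fx=6.6,fy=6.6,interpolation=cv2.INTER_CUBIC))
E
```

```text
13.4 [0.5308 0.3028 0.3183] yaw 10.09 ydir [ 0.0084  0.0035 -1.    ] F [0.25 0.18 0.95] T [ 0.04 -0.02  0.02] 0.309520243289261
```

View pics/wrist_12.png

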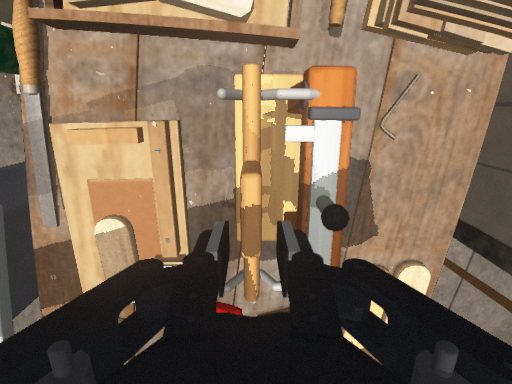

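View pics/s12.png

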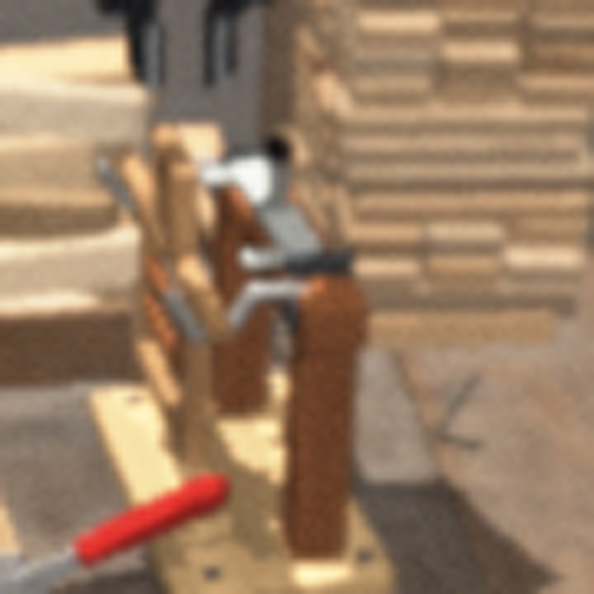

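Emit:
carry_out(
  rows=[
    [[0,0,0,0.6,0.1,0,10],[0,0,0,0.8,0.14,0,0],[0,0,0,0.8,0.14,0,0],[0,0,0,0.2,0.03,0,0],[0,0,0,0,0,0,0]],
  ],
)

```text
time: 13.9
tool_pos: [0.6257, 0.3183, 0.3112]
tool_rot: [-0.704, 0.705, 0.061, -0.063]
contact_force: [0.1, 0.7, -0.7]
gripper_width: 0.001
```

Emit:
carry_out(
  rows=[
    [[0,0,0,0,0,0,0],[0,0,0,0,0,0,0],[0,0,0,0,0,0,0]],
  ],
)

```text
time: 14.2
tool_pos: [0.6244, 0.3186, 0.3127]
tool_rot: [0.704, -0.704, -0.062, 0.062]
contact_force: [-0.2, -0.3, 0.0]
gripper_width: 0.004
```

```bash
python3 snap.py 13 wrist side; python3 - <<'E'
import cv2
t=cv2.imread('pics/wrist_13.png');s=cv2.imread('pics/side_13.png')
cv2.imwrite('pics/s13.png',cv2.resize(s[60:190,240:370],None,fx=4.6,fy=4.6,interpolation=cv2.INTER_CUBIC))
E
```

```text
14.3 [0.6246 0.3186 0.3127] yaw 10.11 ydir [ 4.e-04  2.e-04 -1.e+00] F [-0.83 -0.02  0.07] T [-0.02  0.    0.01] -0.0037252957491374725
```

View pics/wrist_13.png

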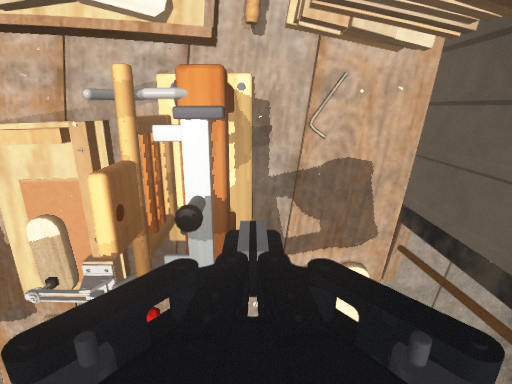

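View pics/s13.png

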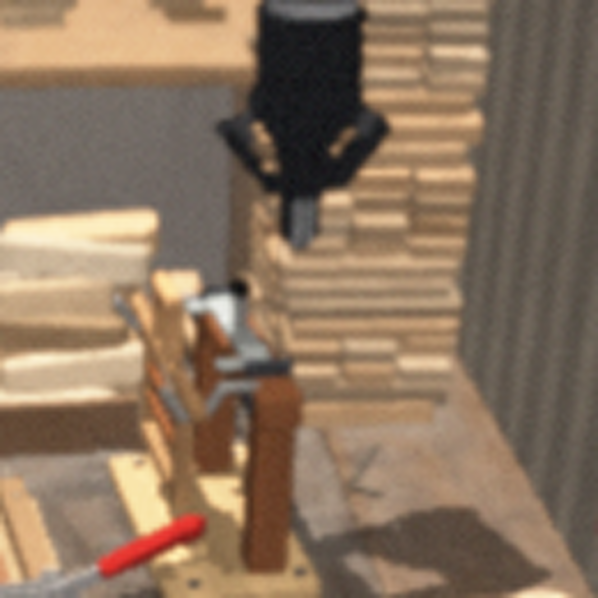

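Emit:
carry_out(
  rows=[
    [[0,0,0,0,0,-0.4,0],[0,0,0,0,0,-0.4,0],[0,0,0,0,0,-0.3,0],[0,0,0,0,0,-0.14,0],[0,0,0,0,0,0,0]],
  ],
)

```text
time: 14.8
tool_pos: [0.6245, 0.3182, 0.2602]
tool_rot: [-0.704, 0.705, 0.061, -0.063]
contact_force: [-0.1, -0.3, -0.0]
gripper_width: 0.0
```

```bash
python3 snap.py 14 wrist side; python3 - <<'E'
import cv2
t=cv2.imread('pics/wrist_14.png');s=cv2.imread('pics/side_14.png')
cv2.imwrite('pics/s14.png',cv2.resize(s[80:190,240:350],None,fx=5.4,fy=5.4,interpolation=cv2.INTER_CUBIC))
E
```

```text
14.9 [0.6253 0.3185 0.2627] yaw 10.09 ydir [ 1.e-04  1.e-04 -1.e+00] F [-0.57  0.53  0.29] T [-0.    0.    0.04] 0.001162826688797461
```

View pics/wrist_14.png

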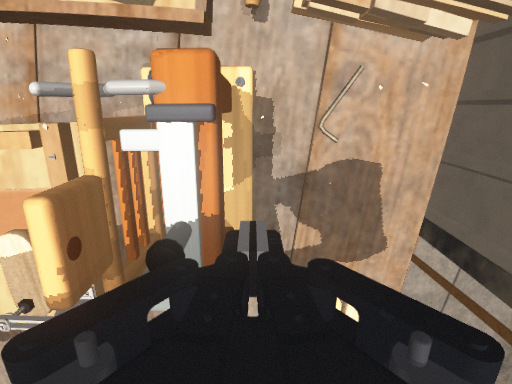

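View pics/s14.png

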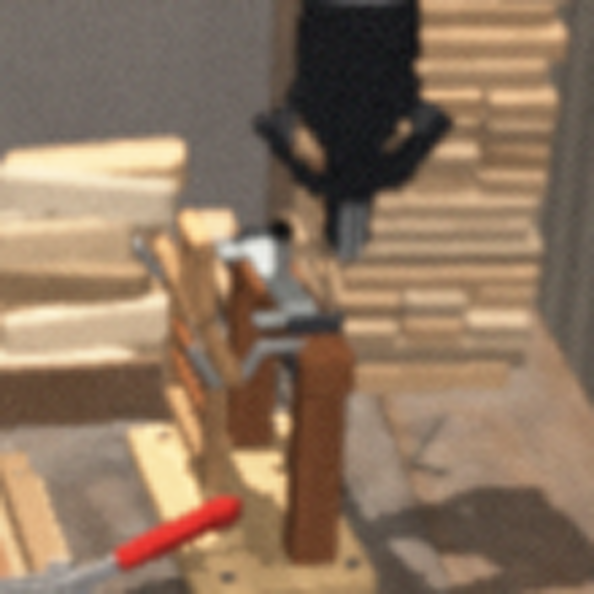

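Emit:
carry_out(
  rows=[
    [[0,0,0,-0.2,-0.035,0,0],[0,0,0,-0.15,-0.027,0,0],[0,0,0,-0.1,-0.018,0,0],[0,0,0,-0.1,-0.018,0,0],[0,0,0,0,0,0,0]],
  ],
)

```text
time: 15.4
tool_pos: [0.6029, 0.3146, 0.2633]
tool_rot: [0.704, -0.704, -0.063, 0.062]
contact_force: [0.2, 0.1, 0.7]
gripper_width: -0.001
```

Emit:
carry_out(
  rows=[
    [[0,0,0,-0.1,-0.018,0,0],[0,0,0,-0.1,-0.018,0,0],[0,0,0,0,0,0,0]],
  ],
)

```text
time: 15.7
tool_pos: [0.5949, 0.3131, 0.2631]
tool_rot: [0.704, -0.704, -0.062, 0.062]
contact_force: [0.7, 0.4, 0.3]
gripper_width: 0.003
```

```bash
python3 snap.py 15 wrist; 
```

```text
15.75 [0.5949 0.3131 0.2628] yaw 10.09 ydir [-3.e-04 -1.e-04 -1.e+00] F [1.08 0.45 0.61] T [-0.01 -0.08  0.06] -3.36478026924927e-05
```

View pics/wrist_15.png

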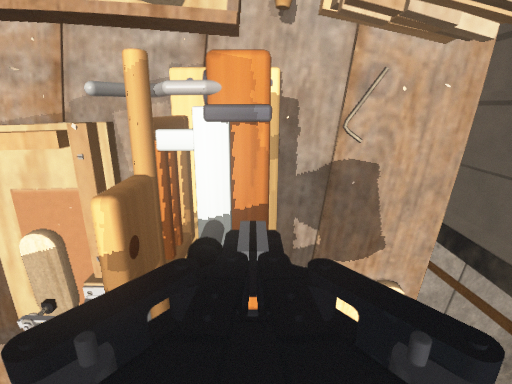

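Emit:
carry_out(
  rows=[
    [[0,0,0,-0.1,-0.018,0,0],[0,0,0,-0.1,-0.018,0,0],[0,0,0,-0.05,-0.009,0,0],[0,0,0,0,0,0,0]],
  ],
)

```text
time: 16.15
tool_pos: [0.5848, 0.3113, 0.2627]
tool_rot: [-0.704, 0.704, 0.062, -0.062]
contact_force: [1.6, 0.9, -0.2]
gripper_width: 0.001
```

```bash
python3 snap.py 16 wrist side
```

```text
16.25 [0.5848 0.3112 0.2624] yaw 10.09 ydir [-1.e-03 -4.e-04 -1.e+00] F [ 0.91 -0.43 -0.54] T [ 0.03 -0.11  0.  ] 0.0022507106222998
```

View pics/wrist_16.png

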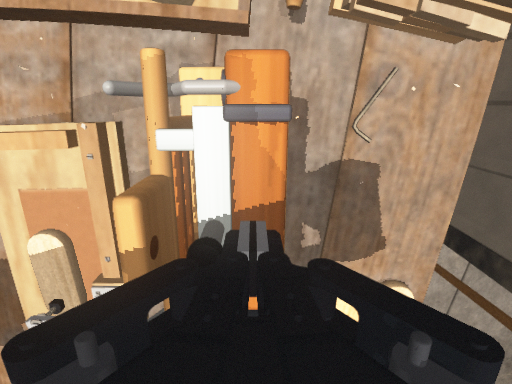

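Emit:
carry_out(
  rows=[
    [[0,0,0,-0.1,-0.018,0,0],[0,0,0,-0.08,-0.014,0,0],[0,0,0,0,0,0,0]],
  ],
)

```text
time: 16.55
tool_pos: [0.5775, 0.3099, 0.2624]
tool_rot: [-0.704, 0.704, 0.062, -0.063]
contact_force: [0.6, 0.5, -0.3]
gripper_width: 0.0
```

Emit:
carry_out(
  rows=[
    [[0,0,0,-0.05,-0.009,0,0],[0,0,0,0,0,0,0]],
  ],
)

```text
time: 16.75
tool_pos: [0.5765, 0.3097, 0.2626]
tool_rot: [0.704, -0.704, -0.063, 0.061]
contact_force: [5.8, 1.5, -2.3]
gripper_width: 0.004
```

Emit:
carry_out(
  rows=[
    [[0,0,0,-0.05,-0.009,0,0],[0,0,0,0,0,0,0]],
  ],
)

```text
time: 16.95
tool_pos: [0.576, 0.3096, 0.2628]
tool_rot: [0.705, -0.704, -0.065, 0.059]
contact_force: [11.3, 2.2, -5.7]
gripper_width: -0.002
```

```bash
python3 snap.py 17 wrist side
```

```text
17.05 [0.576  0.3096 0.2627] yaw 10.06 ydir [ 0.0069  0.0019 -1.    ] F [11.39  3.04 -4.11] T [ 0.44 -1.79  0.02] -0.0035203201319449077
```

View pics/wrist_17.png

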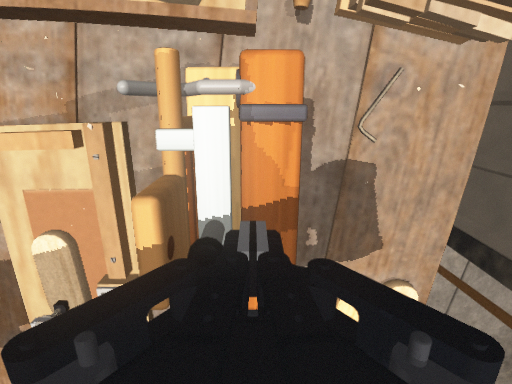

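Emit:
carry_out(
  rows=[
    [[0,0,0,0.3,0.05,0,0],[0,0,0,0.6,0.1,0,0],[0,0,0,0,0,0.6,0],[0,0,0,0,0,0.8,0],[0,0,0,0,0,0.8,0]],
  ],
)

```text
time: 17.55
tool_pos: [0.6098, 0.3152, 0.3504]
tool_rot: [-0.704, 0.705, 0.061, -0.063]
contact_force: [0.5, 0.7, 0.6]
gripper_width: -0.001
```

Emit:
carry_out(
  rows=[
    [[0,0,0,0,-0.6,0.5,0],[0,0,0,0,-0.8,0,0],[0,0,0,0,-0.8,0,0],[0,0,0,0,0,0,0],[0,0,0,0,0,0,0]],
  ],
)

```text
time: 18.05
tool_pos: [0.61, 0.2269, 0.3704]
tool_rot: [0.705, -0.704, -0.061, 0.062]
contact_force: [-0.4, 0.3, -0.9]
gripper_width: 0.0
```

```bash
python3 snap.py 18 wrist side top;python3 - <<'E'
import cv2
s=cv2.imread('pics/side_18.png')
cv2.imwrite('pics/s18.png',cv2.resize(s[100:190,250:340],None,fx=6.6,fy=6.6,interpolation=cv2.INTER_CUBIC))
t=cv2.imread('pics/top_18.png')
cv2.imwrite('pics/t18.png',cv2.resize(t[120:220,105:225],None,fx=6,fy=6,interpolation=cv2.INTER_CUBIC))
E
```

```text
18.2 [0.6098 0.2282 0.3703] yaw 10.15 ydir [-1.1e-03  1.0e-04 -1.0e+00] F [ 0.64  0.69 -0.21] T [ 0.05  0.06 -0.05] 0.0033802307354048634
```

View pics/wrist_18.png

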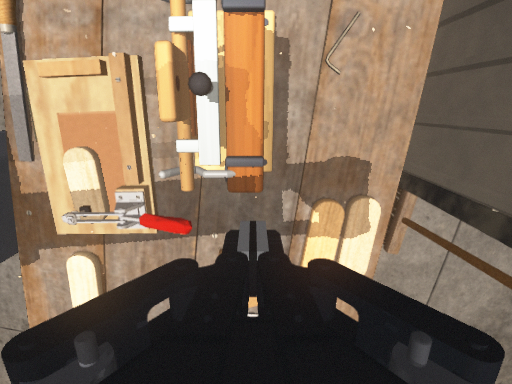

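View pics/s18.png

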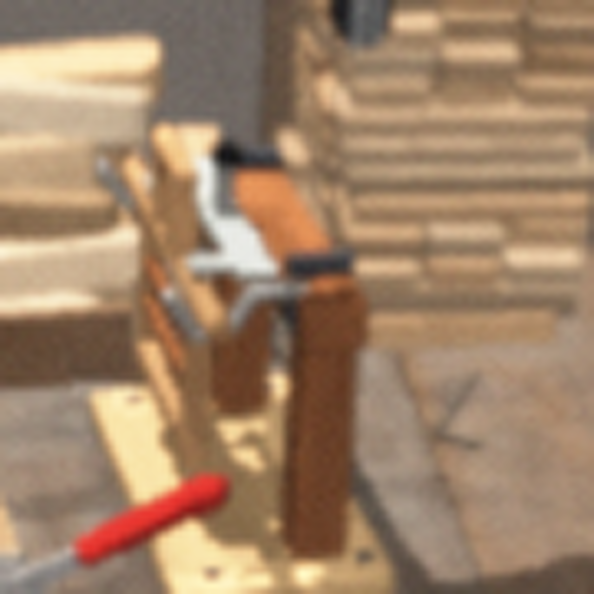

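View pics/t18.png

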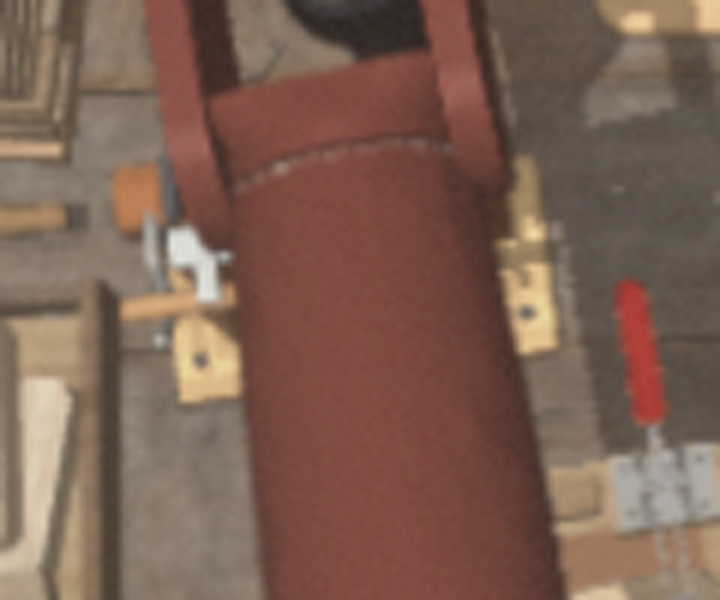

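```bash
python3 - <<'E'
import cv2
t=cv2.imread('pics/wrist_18.png')
cv2.imwrite('pics/w18.png',cv2.resize(t[0:200,140:280],None,fx=3,fy=3,interpolation=cv2.INTER_CUBIC))
E
python3 - <<'E'
from h import *
import pickle
s=pickle.load(open('pics/wrist_18.pkl','rb'))
h=np.array([.529,.3015,0]);ux=np.array([np.cos(np.radians(10.1)),np.sin(np.radians(10.1)),0])
for n,q,z in [('cap',(200,83.5),.212),('tongueB',(177,146),.178),('tongueA',(169.5,23),.178),('tipB',(163,174.5),.174),('rod',(186.5,180),.161)]:
    P=atz('wrist',q,z,s);print(n,P.round(4),'x',((P-h)@ux).round(4))
E
```

```text
cap [0.5556 0.3054 0.212 ] x 0.0269
tongueB [0.5353 0.2489 0.178 ] x -0.0031
tongueA [0.5171 0.3514 0.178 ] x -0.003
tipB [0.5238 0.2184 0.174 ] x -0.0197
rod [0.5444 0.2133 0.161 ] x -0.0003
```

View pics/w18.png

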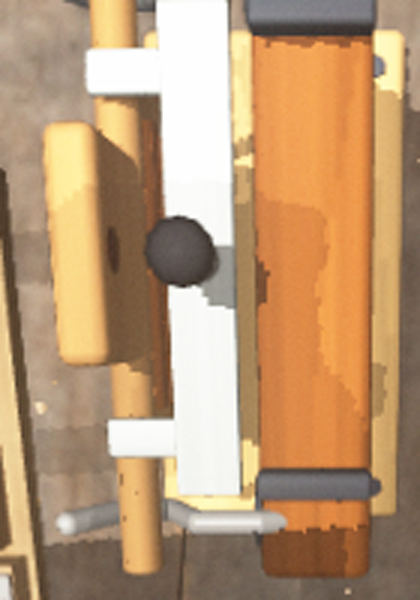

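```bash
python3 -c "
from h import *
print(job_done())"
```

```text
the job is handed in; nothing more can be done
None
```

I lifted the frame by its handle out of the rest, hung it on the hook stand, let go, and pushed the keeper forward over the rod from behind. I then moved the gripper clear and handed the job in at about 18 s of the 59 s allowed.

- **Seating, while I still held it:** pressing down met a firm stop of about 12 N. It came at a tool height of 246 mm, within 0.6 mm of the height expected for a seated rod. The rod was level and lay in both hooks in the wrist and side pictures.
- **Keeper:** it slid at about 1–2 N, then hit a firm stop that held against an 11 N push. After I backed away, both tongues lay evenly over the rod.
- **A small disagreement:** the last wrist picture put the keeper post 26.9 mm behind the rod line and the tongue tips 3 mm past it, where 25 mm and 6 mm are nominal. The same picture showed the hook tip 2 mm too far back, so I put most of this down to camera calibration. Allowing for that, the keeper is within about 1 mm of fully forward.
- **Other things:** I touched nothing else, but I did not compare the bystanders' positions before and after. The top camera's view of the stand was partly blocked by the arm at the end.

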